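# Put up the folding crate and pack the tea jars and tins

## Task

Put up the folding bamboo crate on the dresser: raise its front, left and right panels fully upright, and only when all three are up slide the lock on top of its back wall towards the right panel, all the way to its end stop. Once it is locked, stand every cork-topped jar and aluminium tea tin that is on the dresser upright on the crate's floor, and leave the panels up and the lock home. Leave the tray, bowls, lid and mug where they are.

Things in the scene. Friction and masses are not known exactly. Their poses are not given: they have to be found in the camera images.
- crate: folding crate of pale wood, fixed. Floor 162 x 222 mm, 10 mm thick; fixed back wall 230 mm wide, 99 mm high, at x = 80 to 90 mm; front, left and right sides are hinged panels. Put up, it is 160 (x) by 222 mm (y) inside, rims 99 mm above the table. Origin on the table under the floor's centre; x to the back wall (away from the robot, within 0.15 rad), y to the left panel, z up
- panel_front (a joint): hinge of the front (nearest the robot) panel: 0 = lying flat outwards, 1.571 = upright at its stop; starts 0.45 to 0.75. In the crate frame the level hinge axis passes through x=-85, z=8 mm and the flat panel points to -x. Panel 212 mm wide along the hinge, 8 mm thick. Stiff (friction about 0.22 N m): it stays where it is left
- panel_left (a joint): hinge of the left panel: 0 = lying flat outwards, 1.571 = upright at its stop; starts 0.45 to 0.75. In the crate frame the level hinge axis passes through y=+115, z=8 mm and the flat panel points to +y. Panel 156 mm wide along the hinge, 8 mm thick. Stiff (friction about 0.22 N m): it stays where it is left
- panel_right (a joint): hinge of the right panel: 0 = lying flat outwards, 1.571 = upright at its stop; starts 0.45 to 0.75. In the crate frame the level hinge axis passes through y=-115, z=8 mm and the flat panel points to -y. Panel 156 mm wide along the hinge, 8 mm thick. Stiff (friction about 0.22 N m): it stays where it is left
- rim_front (a point): middle of the front panel's rim, on its axis; moves with the panel. The rim is a round bar 12 mm thick, 212 mm long, axis 85 mm from the hinge axis. Below it a hand hole, 176 mm wide, reaches from 38 to 79 mm from the hinge axis: the bar can be pinched from straight above, one finger through the hole, and turns in the grip
- rim_left (a point): middle of the left panel's rim, on its axis; moves with the panel. The rim is a round bar 12 mm thick, 156 mm long, axis 85 mm from the hinge axis. Below it a hand hole, 120 mm wide, reaches from 38 to 79 mm from the hinge axis: the bar can be pinched from straight above, one finger through the hole, and turns in the grip
- rim_right (a point): middle of the right panel's rim, on its axis; moves with the panel. The rim is a round bar 12 mm thick, 156 mm long, axis 85 mm from the hinge axis. Below it a hand hole, 120 mm wide, reaches from 38 to 79 mm from the hinge axis: the bar can be pinched from straight above, one finger through the hole, and turns in the grip
- lock (a joint): lock slide on top of the crate's back wall, in m: starts at 0 to 0.02, slides to the crate's -y (towards the right panel) as far as its end stop at 0.060, which is locked; stiff, about 1.5 N, stays where it is left
- lock_grip (a point): point on the slide's black grip, 4 mm above the grip's middle. The grip is a block 14 mm (crate x) by 26 mm (crate y) by 28 mm high, its top 136 mm above the table and 10 mm above this point; it stands free above the back wall's top
- tray: round bamboo tray 200 mm across, 22 mm high, bystander; origin under its centre
- bowls: two nested white porcelain bowls, 124 mm across, 72 mm high, bystander; origin under the centre
- lid: flat red silicone lid, 110 mm across, 7 mm thick, bystander; origin under its centre
- mug: blue mug 80 mm across, 90 mm high, beside the jars and tins, bystander; origin under its centre
- jar1: round amber glass jar, 54 mm across and 60 mm high, with a cork top 44 mm across above it to 72 mm; 0.22 kg. Origin at the centre of its underside, z up. May be absent
- jar2: round amber glass jar, 54 mm across and 60 mm high, with a cork top 44 mm across above it to 72 mm; 0.22 kg. Origin at the centre of its underside, z up. May be absent
- tin1: closed aluminium tea tin, 60 mm (its x) by 46 mm (its y) by 66 mm high; 0.2 kg. Origin at the centre of its underside, z up. May be absent
- tin2: closed aluminium tea tin, 60 mm (its x) by 46 mm (its y) by 66 mm high; 0.2 kg. Origin at the centre of its underside, z up. May be absent

How it is judged:
On the way, in this order (a step that is already met when the one before it is completed fails the run):
1. all three panels stand upright (value of joint each of panel_front, panel_left, panel_right above 1.42 rad), for 0.2 s.
2. then the lock slide is at its end stop, panels still up (all of step 1 and value of joint lock above 0.055 m), for 0.2 s.
At the end, for the whole second after the job is handed in: All three panels upright (joint above 1.42 rad), lock slide above 0.055 m, every present jar and tin inside the crate standing on its floor (underside within about 12 mm of it), upright within 0.2 rad, at rest and released (all of step 2 and x of jar1 in the frame of crate between -0.081 and 0.081 m and y of jar1 in the frame of crate between -0.111 and 0.111 m and z of jar1 in the frame of crate between 0.004 and 0.022 m and angle between each of jar1, jar2, tin1, tin2's own z axis and vertical below 0.2 rad and linear speed of each of jar1, jar2, tin1, tin2 below 0.02 m/s and x of jar2 in the frame of crate between -0.081 and 0.081 m and y of jar2 in the frame of crate between -0.111 and 0.111 m and z of jar2 in the frame of crate between 0.004 and 0.022 m and x of tin1 in the frame of crate between -0.081 and 0.081 m and y of tin1 in the frame of crate between -0.111 and 0.111 m and z of tin1 in the frame of crate between 0.004 and 0.022 m and x of tin2 in the frame of crate between -0.081 and 0.081 m and y of tin2 in the frame of crate between -0.111 and 0.111 m and z of tin2 in the frame of crate between 0.004 and 0.022 m); the robot touches nothing.
It fails at once if a jar or tin is put in the crate before the lock slide is at its end stop (value of joint lock below 0.05 m and ((x of jar1 in the frame of crate between -0.081 and 0.081 m and y of jar1 in the frame of crate between -0.111 and 0.111 m and z of jar1 in the frame of crate below 0.05 m) or (x of jar2 in the frame of crate between -0.081 and 0.081 m and y of jar2 in the frame of crate between -0.111 and 0.111 m and z of jar2 in the frame of crate below 0.05 m) or (x of tin1 in the frame of crate between -0.081 and 0.081 m and y of tin1 in the frame of crate between -0.111 and 0.111 m and z of tin1 in the frame of crate below 0.05 m) or (x of tin2 in the frame of crate between -0.081 and 0.081 m and y of tin2 in the frame of crate between -0.111 and 0.111 m and z of tin2 in the frame of crate below 0.05 m))).
It fails at once if a bystander (tray, bowls, lid, mug) is moved more than 30 mm (distance of any of tray, bowls, lid, mug from where it was at the start of the episode above 0.03 m).
Of jar1, jar2, tin1, tin2 only 2 to 4 are there at a start; the rules pass over those that are not, and their reading is None.
At some moment in a run one of jar1, jar2, tin1, tin2 may be knocked a few centimetres aside while the robot is not near it.
Once in a run the grip may slacken for a moment while it holds something.
It also fails if it takes over 210 s, if anything falls off the work surface, if the arm or the gripper's body presses on something with over 40 N, if the wrist force passes 120 N, or if a joint passes its speed limit or range.

## Robot

A 6-joint arm with a two-finger parallel gripper is mounted at the origin on the work surface. World frame = base frame: x ahead of the robot, y to its left, z up, the work surface at z = 0. Lengths are in m, angles in rad, forces in N, time in s.
With the tool pointing down it reaches from about 0.3 to 0.875 m from the base axis. Payload 4.2 kg.
Tool frame: the origin (TCP) lies at the very end of the fingers, on their centre line; the grasp point (between the pads) lies 19 mm behind it; z points along the fingers, y is the line along which they close (so a half turn about z gives the same grasp; the last joint's range is limited). The gripper opens to 85 mm and grips with 20 to 120 N. Pads are 22 mm wide; open, the fingers measure 114 mm over their backs; the gripper's body (76 mm by 85 mm) begins 54 mm behind the grasp point. The pads swing forward as they close: fully open they stand 13 mm farther back than shut.
Start: joints at [-1.315, 0.32, 1.565, -0, 1.257, -0.02], TCP at [0.157, -0.553, 0.231] pointing down, gripper open.
Joint ranges: [-3.11, 3.11], [-0.84, 2.01], [0.21, 2.61], [-1.34, 4.49], [0.05, 2.63], [-2.56, 2.56]. Speed limits (rad/s): [2.57, 2.57, 3.14, 3.14, 3.14, 3.14].

## Interface

Orientations are given as a unit quaternion [x, y, z, w].
In Python, from cell import r gives the robot as it stands. Calls block until the motion is done:
- r.movep(position, orientation): joint-space move of the TCP to a pose.
- r.servo_line(position, frame=None, velocity=0.15, stop_force=None): straight line of the TCP; frame=None keeps the orientation; velocity is the mean speed in m/s. With stop_force (N) it stops when the force on the tool has changed by that much, and returns True; else False.
- r.move_joints(angles): joint-space move.
- r.command_gripper(opening, grip_force=None): finger opening in m; grip_force is the grip in N (None keeps the last); returns when the fingers have stopped.
- r.dwell(seconds).
- r.ik(position, orientation): joint angles nearest the present ones, or None.
- r.read_state(): the state.
- r.snapshot(name): name is "side" or "top"; returns a dict with "pixels" (400x640x3 uint8, red, green, blue), "range_z" (400x640 float32, m along the optical axis (not along the pixel's ray), 0 where there is no reading), "intrinsics" (3x3 intrinsics, pixels), "world_from_camera" (4x4, takes a point from camera to world coordinates). Camera axes: x right, y down, z forward; pixel columns grow to the right and rows downward; lengths in m; the calibration is good to about 2 mm. A picture is of the moment at which its call begins.
A pose or a line that the arm cannot do raises r.IKError and nothing moves.
- r.hand_in(): hands the job in; it is judged then, once.
Trained networks look in a picture, given as the dict that the camera call returned (one of the last four; its "shot" number tells which), for a name from the list of things; names that differ only in an ending like _2 or _b are one class to them, and where a whole thing is asked for, a point or a joint stands for the part that bears it (a point fixed in the world has none). Each returns a list of dicts, best first, with "conf" (0 to 1); they miss things now and then, are a little off and sometimes report something else, mostly with a low value. They report only what shows in the picture. A call takes as long as a camera call.
- r.boxes_of(picture, query): "location" ([x, y, z] in m, in the coordinates of the camera as it stood for that picture, good to about 4 mm: the middle of the surface that is visible of it).
- r.masks_of(picture, query): "pixels" (400x640 bool, what is visible of it).
The state is a dict: "clock": time; "joint_positions": joint angles; "joint_velocities": joint speeds; "effort": joint torques, N m; "tcp_pos": TCP position; "eef_rot": TCP orientation; "ft_force": force on the tool from outside, world axes, zero at the start; "moment": the same for the moment, N m; "grip_width": finger opening in m; "grip_force": force on a finger pad.
Only numpy, scipy, OpenCV 4.12 (cv2) and the standard library are available. Lean on these libraries where they do the work, as an engineer would, in place of code of your own. Each camera call takes 0.05 s, during which the arm holds its last target. There are 200 camera calls.

## Working session

There is one attempt and no reset: what is moved stays moved. The work goes in short steps, each a Python script; the robot and the scene stay as the last script left them, time stands still between calls to the robot, and variables do not carry over. Pictures are saved under pics/ and viewed, at most 14 in all, crops included, and the job is handed in when it is done.

```bash
ls; mkdir -p pics
cat > h.py <<'E'
from cell import r
import numpy as np, cv2
def save(s,n): cv2.imwrite(f'pics/{n}.png',cv2.cvtColor(s['pixels'],cv2.COLOR_RGB2BGR))
def w(s,p): return (s['world_from_camera']@np.append(p,1))[:3]
def cloud(s,m=None):
    z=s['range_z']; K=s['intrinsics']; v,u=np.nonzero((z>0)&(m if m is not None else True))
    d=z[v,u]; P=np.c_[(u-K[0,2])/K[0,0]*d,(v-K[1,2])/K[1,1]*d,d,np.ones(len(d))]
    return (P@s['world_from_camera'].T)[:,:3]
E
python3 - <<'E'
from h import *
np.set_printoptions(precision=4,suppress=True)
for c in ['top','side']:
    s=r.snapshot(c); save(s,c+'0'); print(c,s['world_from_camera'][:3].round(3).tolist())
    for q in ['crate','rim_front','rim_left','rim_right','lock_grip','jar1','tin1','mug','tray','bowls','lid']:
        print(q,[(round(d['conf'],2),w(s,d['location']).round(3).tolist()) for d in r.boxes_of(s,q)][:5])
E
```

```text
pics
top [[0.008, -0.994, 0.112, 0.447], [-1.0, -0.006, 0.019, -0.024], [-0.018, -0.112, -0.994, 1.276]]
crate [(0.61, [0.582, 0.116, 0.013])]
rim_front [(0.84, [0.477, 0.11, 0.025])]
rim_left [(0.92, [0.583, 0.257, 0.022])]
rim_right [(0.81, [0.599, -0.025, 0.03]), (0.29, [0.584, 0.258, 0.025])]
lock_grip [(0.5, [0.675, 0.139, 0.108])]
jar1 [(0.74, [0.546, -0.249, 0.068]), (0.68, [0.44, -0.242, 0.071])]
tin1 [(0.97, [0.549, -0.382, 0.065]), (0.92, [0.439, -0.38, 0.064])]
mug [(0.97, [0.677, -0.265, 0.036]), (0.58, [0.582, 0.262, 0.02])]
tray [(0.92, [0.778, -0.116, 0.004]), (0.36, [0.363, -0.127, 0.046])]
bowls [(0.95, [0.359, -0.127, 0.047])]
lid [(0.74, [0.421, 0.341, 0.008])]
side [[-0.997, -0.057, 0.043, 0.513], [-0.071, 0.701, -0.71, 0.726], [0.01, -0.711, -0.703, 0.87]]
crate [(0.67, [0.591, 0.139, 0.011])]
rim_front [(0.85, [0.483, 0.131, 0.03]), (0.59, [0.6, -0.023, 0.034])]
rim_left [(0.87, [0.58, 0.269, 0.031]), (0.22, [0.589, 0.14, 0.012])]
rim_right [(0.84, [0.601, -0.02, 0.035])]
lock_grip [(0.57, [0.677, 0.153, 0.126]), (0.53, [0.484, 0.132, 0.032])]
jar1 [(0.73, [0.551, -0.238, 0.053]), (0.55, [0.445, -0.229, 0.054])]
tin1 [(0.75, [0.556, -0.375, 0.05]), (0.7, [0.441, -0.375, 0.047])]
mug [(0.97, [0.67, -0.232, 0.062]), (0.54, [0.588, 0.14, 0.012]), (0.47, [0.779, -0.115, 0.007])]
tray [(0.56, [0.779, -0.115, 0.011]), (0.39, [0.581, 0.27, 0.033])]
bowls [(0.68, [0.357, -0.14, 0.052])]
lid [(0.59, [0.421, 0.339, 0.005])]
```

View pics/top0.png

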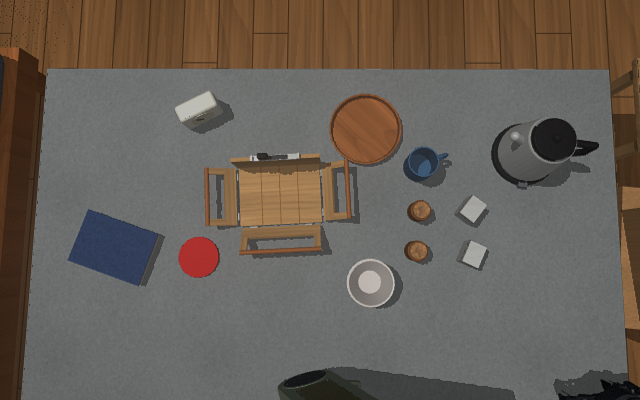

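Run:
```python
from h import *
np.set_printoptions(precision=4,suppress=True)
s=r.snapshot('top')
P=cloud(s)
R=P[(abs(P[:,0]-.58)<.2)&(abs(P[:,1]-.115)<.23)]
# back wall top
b=R[(R[:,2]>.09)&(R[:,2]<.106)&(R[:,0]>.62)]
rc=cv2.minAreaRect(b[:,:2].astype(np.float32)*1000); print('wall',rc,len(b),b[:,2].mean())
g=R[(R[:,2]>.125)&(R[:,2]<.15)]
print('grip',cv2.minAreaRect(g[:,:2].astype(np.float32)*1000),len(g),g[:,2].mean())
f=R[(R[:,2]>.0085)&(R[:,2]<.0125)&(abs(R[:,0]-.59)<.06)&(abs(R[:,1]-.115)<.09)]
print('floor',f.mean(0))
for q in ['jar1','tin1','mug','bowls']:
    for d in r.masks_of(s,q):
        if d['conf']<.4: continue
        C=cloud(s,d['pixels']); t=C[C[:,2]>np.percentile(C[:,2],95)-.006]
        print(q,d['conf'],t[:,2].mean(),cv2.minAreaRect(t[:,:2].astype(np.float32)*1000))
```

```text
wall ((676.8565673828125, 122.6762924194336), (14.613312721252441, 229.17819213867188), 3.435822010040283) 337 0.0995401077585338
grip ((674.8943481445312, 151.1204833984375), (23.61515235900879, 13.103726387023926), 89.62191009521484) 59 0.1330170747164958
floor [0.5897 0.1141 0.0102]
jar1 0.67 0.0716794176242513 ((441.35797119140625, -245.70384216308594), (40.63920593261719, 41.46763229370117), 0.6772570610046387)
jar1 0.64 0.07150093346209048 ((547.7406005859375, -254.87777709960938), (38.93302917480469, 42.2639045715332), 0.5535391569137573)
tin1 0.95 0.06521856952023028 ((551.87939453125, -390.1390380859375), (45.39413833618164, 60.43384552001953), 51.65105438232422)
tin1 0.63 0.07002537358922832 ((360.0415954589844, -124.51856994628906), (118.79940795898438, 116.61811065673828), 44.915245056152344)
tin1 0.62 0.06534805874785973 ((434.78765869140625, -389.9974365234375), (45.9231071472168, 59.621456146240234), 65.11643981933594)
mug 0.83 0.08833663237595737 ((670.1209106445312, -258.9435729980469), (77.83120727539062, 76.49654388427734), 89.22763061523438)
bowls 0.89 0.06978331188925138 ((360.7332458496094, -122.28941345214844), (115.72701263427734, 113.45526885986328), 9.297544479370117)
```

The top view shows the crate around pixel (280,195) with its three panels half up and the lock grip at (263,157). The jars are at (420,211) and (417,251), and the tins at (473,209) and (474,255). The mug, bowls, tray and lid are clear of the crate. Next I'll refine the crate pose and panel angles, then raise the front panel.

```bash
cat >> h.py <<'E'
import json,os
from scipy.spatial.transform import Rotation as Ro
C=json.load(open('crate.json')) if os.path.exists('crate.json') else None
def c2w(p):
    x,y,a=C; c,s=np.cos(a),np.sin(a); return np.array([x+c*p[0]-s*p[1],y+s*p[0]+c*p[1],p[2]])
def w2c(P):
    x,y,a=C; P=np.atleast_2d(P); c,s=np.cos(a),np.sin(a); d=P[:,:2]-[x,y]
    return np.c_[d@[c,s],d@[-s,c],P[:,2]]
def ori(a,pos):
    """tool down, closing line along world angle a; pick the half-turn nearer mid-range of joint 6"""
    best=None
    for k in (0,np.pi):
        y=np.array([np.cos(a+k),np.sin(a+k),0]); z=np.array([0,0,-1.]); x=np.cross(y,z)
        q=Ro.from_matrix(np.c_[x,y,z]).as_quat(); j=r.ik(list(pos),list(q))
        if j is not None and (best is None or abs(j[5])<best[0]): best=(abs(j[5]),list(q))
    return best[1]
def go(p,a): r.movep(list(p),ori(a,p))
def line(p,v=.15,sf=None): return r.servo_line(list(p),velocity=v,stop_force=sf)
PAN={'front':((-.085,0),(-1,0),0),'left':((0,.115),(0,1),np.pi/2),'right':((0,-.115),(0,-1),np.pi/2)}
def panel(s,n):
    """panel angle from the bar's visible top"""
    h,o,_=PAN[n]; P=w2c(cloud(s)); d=(P[:,:2]-h)@o; l=(P[:,:2]-h)@[-o[1],o[0]]; z=P[:,2]-.008
    rr=np.hypot(d,z); m=(abs(l)<.05)&(rr>.082)&(rr<.094)&(z>.015)
    return np.arctan2(np.median(z[m])-.004,np.median(d[m])),m.sum()
def bar(n,t,dz=0):
    h,o,_=PAN[n]; q=.085*np.cos(t); return c2w([h[0]+o[0]*q,h[1]+o[1]*q,.008+.085*np.sin(t)+dz])
E
python3 - <<'E'
from h import *
import h
from scipy.optimize import minimize
s=r.snapshot('top'); S=r.snapshot('side'); 
for nm,q in (('top',s),('side',S)):
    P=cloud(q); b=P[(P[:,2]>.095)&(P[:,2]<.103)&(abs(P[:,0]-.677)<.03)&(abs(P[:,1]-.12)<.16)]
    k=np.polyfit(b[:,1],b[:,0],1); a=-np.arctan(k[0]); 
    u=b[:,:2]@[-np.sin(a),np.cos(a)]; v=b[:,:2]@[np.cos(a),np.sin(a)]
    lo,hi=np.percentile(u,[.5,99.5]); ul=(lo+hi)/2; vl=np.median(v)
    o=(vl-.085)*np.array([np.cos(a),np.sin(a)])+ul*np.array([-np.sin(a),np.cos(a)])
    print(nm,a,o,hi-lo,np.percentile(v,[2,98])-vl,len(b))
    h.C=[*o,a]
    for n in PAN: print(n,panel(q,n))
    if nm=='top': json.dump([float(x) for x in h.C],open('crate.json','w'))
E
```

```text
top 0.061079535437049026 [0.5910471  0.11770141] 0.22928366256020427 [-0.0060201   0.00724415] 240
front (np.float64(0.65210132107335), np.int64(163))
left (np.float64(0.487423149230545), np.int64(141))
right (np.float64(0.6264029044599313), np.int64(156))
side 0.058402022534549014 [0.59242658 0.12073263] 0.22948614465649983 [-0.00609246  0.00725163] 172
front (np.float64(0.6665139305774542), np.int64(120))
left (np.float64(0.486802490263814), np.int64(215))
right (np.float64(0.6404555466683932), np.int64(115))
```

```bash
echo '[0.5917,0.1192,0.060]' > crate.json
cat >> h.py <<'E'
def raise_panel(n,t0,end=1.56):
    a=C[2]+PAN[n][2]; G=-.017
    p=bar(n,t0,.12); r.command_gripper(.032); go(p,a)
    hit=line(bar(n,t0,G),.1,12); print(n,'hit',hit,r.read_state()['tcp_pos'])
    r.command_gripper(0,25); print('width',r.read_state()['grip_width'])
    for t in np.linspace(t0,end,9)[1:]: line(bar(n,t,G),.08)
    print('F',np.round(r.read_state()['ft_force'],1),r.read_state()['grip_width'])
    r.command_gripper(.032); p=bar(n,end,.12); line(p,.2)
    for c in ('top','side'): print(c,panel(r.snapshot(c),n))
    print('clock',r.read_state()['clock'])
E
python3 - <<'E'
from h import *
raise_panel('front',.659)
s=r.snapshot('side'); save(s,'side1')
E
```

```text
front hit False [0.44018811 0.11016203 0.04351625]
width 0.010938768805760595
F [-0.6 -0.1  4. ] 0.011120371213589558
top (np.float64(1.568086213773953), np.int64(52))
side (np.float64(1.5881280035451997), np.int64(138))
clock 9.8917
```

View pics/side1.png

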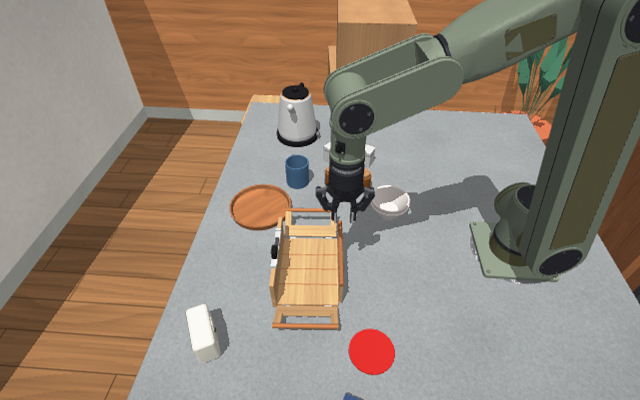

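The side view shows the front panel upright at about (342,262) and the gripper clear above it. The left panel (307,322) and right panel (312,215) are next.

Run:
```python
from h import *
raise_panel('right',.633)
p=bar('left',.487,.2); line([*r.read_state()['tcp_pos'][:2],.25],.3)
raise_panel('left',.487)
p=np.array(r.read_state()['tcp_pos']); line([p[0],p[1],.27],.3)
s=r.snapshot('top'); save(s,'top2'); S=r.snapshot('side')
for q in (s,S):
    for n in PAN: print(n,panel(q,n))
    P=w2c(cloud(q)); g=P[(abs(P[:,0]-.085)<.02)&(abs(P[:,1])<.11)&(P[:,2]>.128)&(P[:,2]<.14)]
    print('grip',len(g),g.min(0) if len(g) else 0,g.max(0) if len(g) else 0)
    print([(d['conf'],w2c(w(q,d['location']))) for d in r.boxes_of(q,'lock_grip')])
```

```text
right hit False [ 0.60322431 -0.06408011  0.04197072]
width 0.010903046589193012
F [-0.2 -1.8  5.8] 0.011108128383277694
top (np.float64(1.556750584592538), np.int64(77))
side (np.float64(1.600042038682231), np.int64(143))
clock 16.5917
left hit False [0.58077635 0.30921295 0.03152327]
width 0.010874193974704124
F [-1.5  1.2  8.8] 0.010938783036471007
top (np.float64(1.5865827985399834), np.int64(124))
side (np.float64(1.5249965983054132), np.int64(206))
clock 24.775
front (np.float64(1.5639225822364597), np.int64(187))
left (np.float64(1.5856066400183861), np.int64(128))
right (np.float64(1.5554163586405145), np.int64(177))
grip 58 [0.07781101 0.01493302 0.12920457] [0.09214781 0.0385375  0.13879592]
[(0.49, array([[0.08446107, 0.01353755, 0.10712963]]))]
front (np.float64(1.5880758035541354), np.int64(140))
left (np.float64(1.5241845696901197), np.int64(206))
right (np.float64(1.6117430517323137), np.int64(60))
grip 49 [0.07968859 0.01761545 0.12803318] [0.09290295 0.04129651 0.13839148]
[(0.7, array([[0.08579376, 0.03160049, 0.1260968 ]])), (0.33, array([[0.00342044, 0.01035545, 0.0108766 ]])), (0.17, array([[-0.17718932, -0.48196801,  0.04340548]]))]
```

View pics/top2.png

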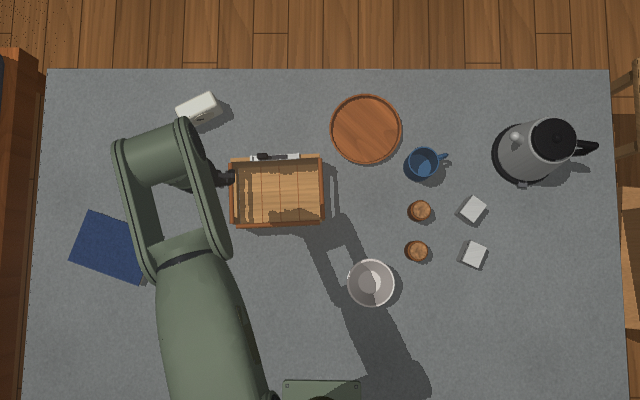

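All three panels are up: rims at (323,190), (230,190) and (275,227). The lock grip is at (263,157). Sliding the lock now.

Run:
```python
from h import *
y0=.028
r.command_gripper(.045); go(c2w([.0855,y0,.22]),C[2])
print(line(c2w([.0855,y0,.111]),.1,12))
r.command_gripper(0,40); print('w',r.read_state()['grip_width'])
hit=line(c2w([.0855,y0-.068,.111]),.04,12)
st=r.read_state(); print(hit,w2c(st['tcp_pos']),np.round(st['ft_force'],1))
r.command_gripper(.045); line(c2w([.0855,y0-.06,.25]),.2)
p=c2w([-.1,-.2,.3]); go(p,C[2])
s=r.snapshot('top'); S=r.snapshot('side'); save(S,'side3')
for q in (s,S):
    for n in PAN: print(n,panel(q,n))
    P=w2c(cloud(q)); g=P[(abs(P[:,0]-.085)<.02)&(abs(P[:,1])<.11)&(P[:,2]>.128)&(P[:,2]<.14)]
    print('grip',len(g),g.min(0),g.max(0))
print(r.read_state()['clock'])
```

```text
False
w 0.013057009212649138
True [[ 0.085506   -0.03026284  0.11174986]] [0.4 0.9 3.2]
front (np.float64(1.5649940550608863), np.int64(184))
left (np.float64(1.5791794745892136), np.int64(180))
right (np.float64(1.5549472141986422), np.int64(176))
grip 60 [ 0.07781426 -0.04422825  0.12822482] [ 0.09142159 -0.01958251  0.13887847]
front (np.float64(1.5866042518737749), np.int64(136))
left (np.float64(1.527587584165198), np.int64(205))
right (np.float64(1.605570974272848), np.int64(147))
grip 47 [ 0.07959176 -0.04396631  0.12892101] [ 0.09396323 -0.01527626  0.13749645]
32.2167
```

View pics/side3.png

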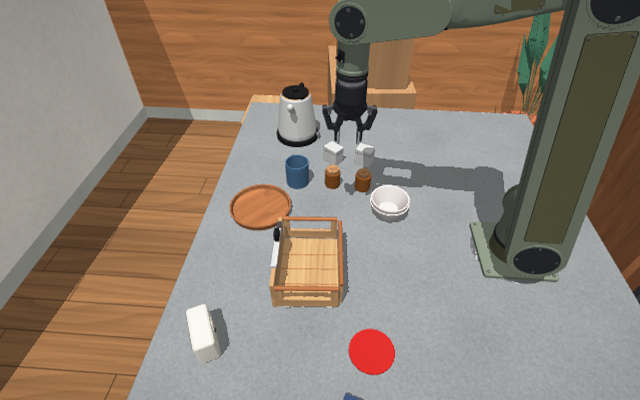

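The side view shows the crate standing with the lock grip at the end stop, pixel (277,235). The slide moved about 59 mm and stopped on force. Now loading the items, with a fresh detection before each pick.

```bash
cat >> h.py <<'E'
def items(s=None):
    s=s or r.snapshot('top'); out=[]
    for kind,zt,area in (('jar',.072,44*44),('tin',.066,60*46)):
        for d in r.masks_of(s,kind+'1'):
            P=cloud(s,d['pixels'])
            if len(P)<30: continue
            t=P[abs(P[:,2]-zt)<.006]
            if len(t)<30 or t[:,1].mean()>-.06: continue
            (x,y),(a,b),th=cv2.minAreaRect(t[:,:2].astype(np.float32)*1000)
            if not .7*area<a*b<1.3*area or not .4<np.pi/4*a*b/area<1.3: continue
            p=np.array([x,y])/1000+[.0007,.0015]
            ang=np.radians(th if a<b else th+90)
            if all(np.hypot(*(p-o[1]))>.03 for o in out): out.append((kind,p,ang,d['conf'],round(a),round(b)))
    return out
def pick_place(it,slot):
    kind,p,ang=it[:3]; W=.054 if kind=='jar' else .046
    if kind=='jar': ang=C[2]+np.pi/2
    r.command_gripper(W+.026); go([*p,.2],ang)
    if line([*p,.026],.15,10): print('contact on descent',r.read_state()['tcp_pos'])
    r.command_gripper(0,50); g0=r.read_state()['grip_width']
    line([*p,.22],.2); g=r.read_state()['grip_width']; print(kind,'width',g0,g)
    if g<W-.006: print('LOST'); return False
    q=c2w([*slot,.22]); go(q,C[2]+np.pi/2)
    g=r.read_state()['grip_width']; print('at crate',g)
    if g<W-.006: print('LOST'); return False
    line(c2w([*slot,.06]),.15,15); hit=line(c2w([*slot,.036]),.04,6)
    st=r.read_state(); print('down',hit,np.round(st['tcp_pos'],4),np.round(st['ft_force'],1),st['grip_width'])
    r.command_gripper(W+.014); line(c2w([*slot,.22]),.2); print('clock',r.read_state()['clock']); return True
E
python3 - <<'E'
from h import *
L=items(); print(L)
it=[l for l in L if l[0]=='jar'][0]
pick_place(it,(.032,.052))
print(items())
s=r.snapshot('side'); save(s,'side4')
E
```

```text
[('tin', array([ 0.55230016, -0.38837888]), np.float64(0.9125421343697387), 0.95, 45, 60)]Traceback (most recent call last):
  File "<stdin>", line 3, in <module>
IndexError: list index out of range
```

Run:
```python
from h import *
go(c2w([.032,.052,.25]),C[2]+np.pi/2)
s=r.snapshot('top'); save(s,'top5'); L=items(s); print(L)
it=[l for l in L if l[0]=='jar'][0]
pick_place(it,(.032,.052))
print(items())
s=r.snapshot('side'); save(s,'side4')
```

```text
[('jar', array([ 0.54720348, -0.25408243]), np.float64(0.033203143982887845), 0.79, 42, 42), ('jar', array([ 0.44210662, -0.24449561]), np.float64(0.0063184630786187815), 0.62, 41, 41), ('tin', array([ 0.55235192, -0.38874631]), np.float64(0.9063061429402365), 0.96, 46, 61), ('tin', array([ 0.43593672, -0.38814801]), np.float64(1.1612076106209444), 0.86, 46, 60)]
jar width 0.05285925174405353 0.0527204194547559
at crate 0.05261362688691176
down True [0.6202 0.1724 0.0371] [-0.5 -0.5  3.3] 0.05302064279832082
clock 44.175
[('jar', array([ 0.44208928, -0.24423296]), np.float64(0.008225724384279157), 0.94, 41, 41), ('tin', array([ 0.43587505, -0.38827457]), np.float64(1.1638685080240971), 0.79, 48, 60), ('tin', array([ 0.55228099, -0.38849719]), np.float64(0.9194749418984602), 0.62, 46, 59)]
```

View pics/side4.png

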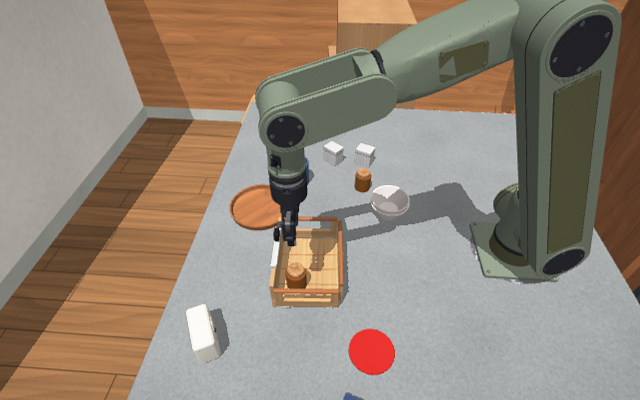

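The jar stands upright in the crate at (296,276), and the panels are still up. Loading the rest the same way.

Run:
```python
from h import *
slots=[(-.038,.052),(.032,-.052),(-.038,-.052)]
for sl in slots:
    for k in range(3):
        L=items()
        if L: break
        r.dwell(.2)
    print([(l[0],l[1].round(3)) for l in L])
    if not L: break
    it=sorted(L,key=lambda l:l[0])[0]
    if not pick_place(it,sl): break
print(items())
p=np.array(r.read_state()['tcp_pos']); line([p[0],p[1],.3],.3)
go([.3,-.25,.35],np.pi/2)
s=r.snapshot('top'); save(s,'top6'); S=r.snapshot('side'); save(S,'side6')
for q in (s,S):
    print([(n,round(float(panel(q,n)[0]),3)) for n in PAN])
    P=w2c(cloud(q)); g=P[(abs(P[:,0]-.085)<.02)&(abs(P[:,1])<.11)&(P[:,2]>.128)&(P[:,2]<.14)]
    print('grip',g.min(0),g.max(0))
    for x,y in [(.032,.052)]+slots:
        t=P[(np.hypot(P[:,0]-x,P[:,1]-y)<.02)]; print(x,y,np.percentile(t[:,2],[5,50,95]).round(4))
print(r.read_state()['clock'])
a=cv2.imread('pics/top6.png')[120:300,180:500]; b=cv2.imread('pics/side6.png')[130:330,220:440]
cv2.imwrite('pics/m6.png',np.vstack([cv2.resize(a,(500,281)),cv2.resize(b,(500,310))]))
```

```text
[('jar', array([ 0.444, -0.244])), ('tin', array([ 0.435, -0.388])), ('tin', array([ 0.552, -0.389]))]
jar width 0.05257479735110756 0.052839724985067234
at crate 0.052798603689053925
down True [0.5502 0.1687 0.0371] [-0.2 -0.7  4. ] 0.05279031482803165
clock 54.7833
[('tin', array([ 0.552, -0.388])), ('tin', array([ 0.436, -0.388]))]
tin width 0.04552576212249589 0.04540538033962102
at crate 0.045622235860310834
down True [0.6261 0.0692 0.037 ] [-0.1  0.9  3.7] 0.04557223047947777
clock 64.7583
[('tin', array([ 0.436, -0.388]))]
tin width 0.04580867501557621 0.04551389046399721
at crate 0.04564303558447319
down True [0.5566 0.065  0.037 ] [0.4 0.1 4.4] 0.04604015683272288
clock 75.8333
[]
[('front', 1.59), ('left', 1.553), ('right', 2.221)]
grip [ 0.07791119 -0.04237561  0.12859625] [ 0.09150748 -0.01936757  0.13975133]
0.032 0.052 [0.0767 0.0808 0.0848]
-0.038 0.052 [0.0053 0.0121 0.0823]
0.032 -0.052 [0.0712 0.0747 0.0788]
-0.038 -0.052 [0.0711 0.0747 0.0783]
[('front', 1.628), ('left', 1.481), ('right', 2.307)]
grip [ 0.07933287 -0.04503259  0.12814258] [ 0.09412226 -0.01682031  0.13838661]
0.032 0.052 [0.076  0.0816 0.0839]
-0.038 0.052 [0.0105 0.0812 0.0836]
0.032 -0.052 [0.0737 0.076  0.0782]
-0.038 -0.052 [0.0732 0.076  0.0785]
78.5417
```

View pics/m6.png

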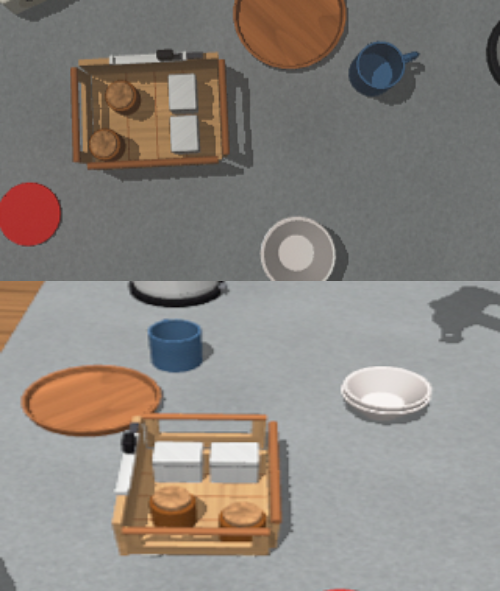

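All four items are in the crate, the lock is home and the panels stand. The front-left jar (top crop (105,143)) has been shifted towards the corner, so I'll check its position and tilt.

Run:
```python
from h import *
s=r.snapshot('top'); S=r.snapshot('side')
for q in (s,S):
    P=w2c(cloud(q)); 
    for lo,hi in ((0,.09),(-.07,0)):
        t=P[(abs(P[:,2]-.082)<.006)&(P[:,0]>lo)&(P[:,0]<hi-.015)&(P[:,1]>.02)&(P[:,1]<.104)]
        A=np.c_[t[:,:2],np.ones(len(t))]; k=np.linalg.lstsq(A,t[:,2],rcond=None)[0]
        print('jar',t.min(0).round(3),t.max(0).round(3),'mean',t.mean(0).round(4),'slope',k[:2].round(3),len(t))
    for n,(h,o,_) in PAN.items():
        d=(P[:,:2]-h)@o; l=(P[:,:2]-h)@[-o[1],o[0]]; m=(abs(l)<.06)&(abs(d)<.022)&(P[:,2]>.09)
        print(n,'rim offset',np.median(d[m]).round(4),P[m,2].max().round(3),m.sum())
```

```text
jar [0.011 0.029 0.076] [0.051 0.072 0.087] mean [0.0307 0.0501 0.0808] slope [0.003 0.004] 212
jar [-0.068  0.059  0.076] [-0.028  0.1    0.087] mean [-0.0488  0.0799  0.0808] slope [0.012 0.004] 218
front rim offset 0.0005 0.105 223
left rim offset 0.0069 0.102 218
right rim offset 0.0062 0.105 219
jar [0.012 0.03  0.076] [0.053 0.074 0.085] mean [0.0326 0.0533 0.0815] slope [ 0.001 -0.037] 203
jar [-0.068  0.06   0.076] [-0.027  0.104  0.085] mean [-0.0477  0.0831  0.0813] slope [-0.005 -0.035] 219
front rim offset -0.0014 0.102 164
left rim offset 0.0114 0.101 250
right rim offset 0.0023 0.102 168
```

The jar stands inside the limits and upright. The left and right rims read slightly outward, so I'll press both gently onto their stops from outside.

Run:
```python
from h import *
r.command_gripper(0)
def rims():
    for c in ('top','side'):
        P=w2c(cloud(r.snapshot(c)))
        for n,(h,o,_) in PAN.items():
            d=(P[:,:2]-h)@o; l=(P[:,:2]-h)@[-o[1],o[0]]; m=(abs(l)<.05)&(abs(d)<.03)&(P[:,2]>.0945)&(P[:,2]<.115)
            print(c,n,np.percentile(d[m],[3,50,97]).round(4),m.sum())
rims()
for sg in (-1,1):
    go(c2w([0,sg*.19,.25]),C[2]); line(c2w([0,sg*.19,.084]),.2,10)
    hit=line(c2w([0,sg*.124,.084]),.04,7); st=r.read_state()
    print(sg,hit,w2c(st['tcp_pos']).round(4),np.round(st['ft_force'],1))
    line(c2w([0,sg*.19,.084]),.15); line(c2w([0,sg*.19,.25]),.3)
go([.3,-.25,.35],np.pi/2)
rims()
s=r.snapshot('top'); save(s,'top7'); P=w2c(cloud(s))
t=P[(abs(P[:,2]-.082)<.006)&(P[:,0]<-.015)&(P[:,0]>-.07)&(P[:,1]>.02)&(P[:,1]<.104)]; print('jar',t.mean(0),len(t),r.read_state()['clock'])
for q in ('tray','mug','bowls','lid'): print(q,[w(s,d['location']).round(3).tolist() for d in r.boxes_of(s,q)[:1]])
```

```text
top front [-0.0045  0.0005  0.0057] 159
top left [0.0018 0.0071 0.0126] 138
top right [0.0009 0.006  0.0114] 144
side front [-0.0066 -0.0014  0.0041] 127
side left [0.0041 0.0101 0.0146] 159
side right [-0.0014  0.0034  0.0097] 120
-1 True [[ 1.000e-04 -1.324e-01  8.420e-02]] [ 0.9 -2.7  1.6]
1 True [[0.0003 0.1314 0.0844]] [0.3 2.2 1. ]
top front [-0.0048  0.0004  0.0056] 148
top left [-0.0075 -0.0021  0.0028] 143
top right [-0.0038  0.0011  0.0064] 145
side front [-0.0067 -0.0013  0.0042] 127
side left [-0.0052  0.0012  0.006 ] 179
side right [-0.0064 -0.0022  0.0042] 116
jar [-0.04864762  0.08000074  0.08091304] 215 91.65
tray [[0.776, -0.116, 0.006]]
mug [[0.68, -0.271, 0.034]]
bowls [[0.361, -0.126, 0.047]]
lid [[0.421, 0.339, 0.009]]
```

View pics/top7.png

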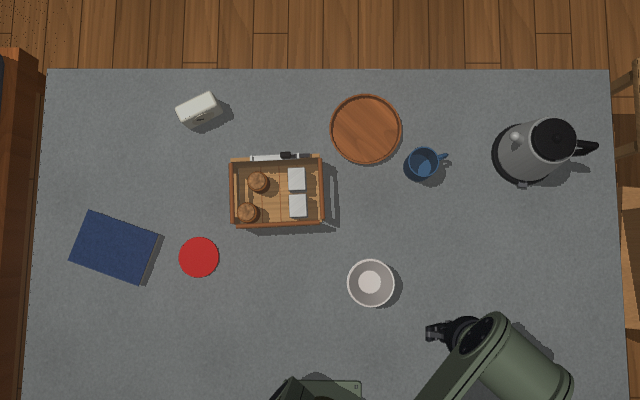

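The crate is fully up: rims at (230,190) and (323,190), lock at (289,155), four items standing inside and the bystanders in place. Both side panels are back on their stops, so I'm handing in.

```bash
python3 -c "
from h import *
print(r.hand_in())"
```

```text
the job is handed in; nothing more can be done
None
```

I handed in the job at about 92 s on the clock: all three panels were upright, the lock was at its end stop, both jars and both tins stood upright in the crate, and the tray, bowls, lid and mug were not moved; the judge's verdict was not shown.

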